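Zero the slab thickness gauge with the stylus

ROBOT

A 6-joint arm with a two-finger parallel gripper is mounted at the origin on the work surface. World frame = base frame: x ahead of the robot, y to its left, z up, the work surface at z = 0. Lengths are in mm, angles in rad, forces in N, time in s.
With the tool pointing down it reaches from about 300 to 775 mm from the base axis. Payload 14.6 kg.
Tool frame: the origin (TCP) lies at the very end of the fingers, on their centre line; the grasp point (between the pads) lies 19 mm behind it; z points along the fingers, y is the line along which they close (so a half turn about z gives the same grasp; the last joint's range is limited). The gripper opens to 94 mm and grips with 3 to 60 N. Pads are 16 mm wide; open, the fingers measure 119 mm over their backs; the gripper's body (75 mm by 177 mm) begins 78 mm behind the grasp point.
Start: joints at [-1.283, 0.3, 1.521, -0, 1.321, -0.067], TCP at [191.064, -515.736, 205.446] pointing down, gripper open.
Joint ranges: [-3.03, 3.03], [-0.79, 2.21], [0.23, 2.52], [-1.04, 4.18], [0, 3.07], [-2.55, 2.55]. Speed limits (rad/s): [2.22, 2.22, 2.57, 3.14, 3.14, 3.14].

INTERFACE

Orientations are given as [roll, pitch, yaw] about the fixed x, y, z axes, in that order (R = Rz(yaw) Ry(pitch) Rx(roll)).
In Python, from cell import manip gives the robot as it stands.
- The arm moves only by the tool servo_tool, never from a script. Its argument "rows" is a list of rows, each a list of 7 numbers: the turn, a rotation vector about the world's x, y, z in degrees, then the shift along the world's x, y, z in mm, then the closure, from 0 (fully open) to 1 (shut). In form: [[rx, ry, rz, dx, dy, dz, fingers], ...]. A call has 1 to 20 rows; each row shifts and turns the commanded pose from where the row before left it; what a row does not reach is not made up. A row lasts 1/8 s, in which the tool goes at most 62.5 mm and 10.7 degrees, less where a joint would pass 70% of its speed; a pose out of reach is approached as far as the arm can. A call with a gripper value outside its range is refused whole. The fingers move at their own pace and stop on an object; "grip_force" is the grip in N (left out, the last holds). Time passes only in rows, so rows that do not move let the fingers close. It gives the time, the measured TCP pose, the force, the opening and the grip force at its end, in the units of the state.
- manip.read_state(): the state, without advancing time (a new reading comes with each control period).
- manip.camera(name): name is "scene" or "top"; returns the picture (420x560x3 uint8, red, green, blue); there is no depth.
- manip.camera_info(name): a dict with "fx", "fy", "cx", "cy" (pixels), "position" and "rotation" of the camera in the world. Camera axes: x right, y down, z forward; pixel columns grow to the right and rows downward; lengths in mm; the calibration is good to about 2 mm. A picture is of the moment at which its call begins. camera_info takes no time and is no camera call.
- manip.sign_off(): hands the job in; it is judged then, once.
The state is a dict: "clock": time; "joints": joint angles; "qd": joint speeds; "effort": joint torques, N m; "eef_pos": TCP position; "eef_rot": TCP orientation; "wrist_force": force on the tool from outside, world axes, zero at the start; "moment": the same for the moment, N m; "finger_gap": finger opening in mm; "finger_force": force on a finger pad.
Only numpy, scipy, OpenCV 4.12 (cv2) and the standard library are available. Lean on these libraries where they do the work, as an engineer would, in place of code of your own. Each camera call takes 0.05 s, during which the arm holds its last target. There are 200 camera calls.

TASK

Zero the thickness gauge: clear the orange stylus off the black slab and lay it in the sloping green cradle, point down, then swing the gauge arm in over the slab until it is fully home against its stop. Then take the stylus again by its raised end, use its point to press the recessed red button all the way down and hold it there for a second, and lay it back in the cradle as before. Leave the can, the bottle and the polishing pad where they are, and the gauge arm home.

Things in the scene. Friction and masses are not known exactly. Their poses are not given: they have to be found in the camera images.
- stylus: loose stylus, 180 mm long, about 60 g: orange square handle 120 mm long, 16 x 16 mm, black band near its butt, then a round steel pin 60 mm long, 8 mm thick (last 6 mm: 6 mm). Starts flat on the black slab, pin pointing away from the robot within 0.6 rad. Origin: mid-length, on its underside, 8 mm below its axis; x towards the tip, z up as it lies. Balances 9 mm from the origin towards the tip
- stylus_tip (a point): end of the stylus's steel pin, on its axis, 90 mm from the middle
- stylus_butt (a point): other (handle) end of the stylus, on its axis, 90 mm from the middle
- cradle: fixed green cradle, 150 x 70 x 8 mm foot plate, on the robot's left or right (swaps sides with the can). Holds the stylus at 45 degrees, pin down towards the cradle's +x, butt up over its -x end, in two open-topped channels; the stylus goes in from above and may slide down a little to the stop plate. Origin: mid foot plate, at table height; x along the plate, z up
- cradle_foot (a point): where the stylus's tip lies when seated (45 mm along the cradle's +x, 35 mm above the table), against the stop plate. The low channel takes the last 35 mm of the pin: 20 mm wide inside, walls 12 mm above the stylus's axis
- cradle_top (a point): where the centre of the stylus's butt end lies when seated (82 mm along the cradle's -x, 162 mm above the table). The high channel carries the handle 108 to 118 mm from the tip: 26 mm wide inside, 36 mm outside. Beyond it the handle overhangs free; between the channels the stylus hangs free, with only a 14 mm wide post under the high one
- station: fixed gauge station on a grey base plate 335 x 270 x 8 mm, turned up to 0.15 rad. Frame: x away from the robot, y left, z up; origin at table height. Carries the black slab, 200 (x) x 160 (y) mm, centre (-50, 0) mm, top 35 mm above the table; the yellow console block, 90 x 80 mm, centre (-105, -130) mm, top at 60 mm; the swing arm's post at (150, 0) mm, 140 mm high
- slab_top (a point): middle of the slab's top face, a 28 mm steel disc set flush
- well_mouth (a point): centre of the round well's mouth in the console's top face; the well is 17 mm wide and vertical
- button_top (a point): centre of the red button's top face, 13 mm across, 8 mm below the well's mouth; it moves down with the button
- zero_button (a joint): travel of the spring button: 0 up, 0.005 m fully down, where it takes about 5 N
- gauge_arm (a joint): swing of the gauge arm about its upright post: 0 rad fully home over the slab against its stop, arm pointing along the station's -x; grows as the arm swings towards the station's +y, up to 1.6; starts parked at 1.1 to 1.45. Stiff hinge: stays where it is left; about 1 to 2 N at the knob moves it
- gauge_hinge (a point): point on the hinge's upright axis, 125 mm above the table
- gauge_knob (a point): middle of the blue upright round knob on the arm's black head: 22 mm across, 138 to 173 mm above the table (this point 158 mm), 200 mm from the hinge axis. The head below is 52 mm across; a 10 mm probe hangs from it to 7 mm over the slab's height. The arm is a bar 24 mm wide, 16 mm thick, centred 125 mm above the table
- glue_can: bystander: blue metal can, 80 mm across, 100 mm high, on the side where the cradle is not; origin under it
- hardener: bystander: white bottle with red label, 56 mm across, 140 mm high, far right; origin under it
- polishing_pad: bystander: flat yellow polishing pad, 100 mm across, 12 mm thick with a 40 mm black hub to 20 mm, far left; origin under it

How it is judged:
By the outcome, as a careful person would: the job done as asked, in the order asked, and still so for the second after the job is handed in, with the robot touching nothing.
It also fails if it takes over 72 s, if anything falls off the work surface, if the arm or the gripper's body presses on something with over 40 N, if the wrist force passes 120 N, or if a joint passes its speed limit or range.

## Working session

There is one attempt and no reset: what is moved stays moved. The work goes in short steps, Python scripts to look and compute and a tool call to move; the robot and the scene stay as the last step left them, time stands still between calls to the robot, and variables do not carry over. Pictures are saved under pics/ and viewed, at most 10 in all, crops included, and the job is handed in when it is done.

Besides the shell and the picture viewer there is one more tool, called after ">>>" as name([rows], argument=value, ...), one row to a line, values as JSON. servo_tool: Moves the arm, as the interface text tells. Its arguments: {"type":"object","properties":{"rows":{"type":"array","items":{"type":"array","items":{"type":"number"}}},"grip_force":{"type":"number"}},"required":["rows"]}

```bash
ls; mkdir -p pics; python3 - <<'E'
from cell import manip
import cv2,json
for n in("scene","top"):
    im=manip.camera(n); cv2.imwrite(f"pics/{n}0.png",im[:,:,::-1]); print(n,manip.camera_info(n))
print(manip.read_state())
E
```

```text
pics
scene {'fx': 526.0629943100315, 'fy': 526.0629943100315, 'cx': 283.8495951817651, 'cy': 207.83636874520852, 'position': array([1136.09258296,  950.70675848,  950.83068477]), 'rotation': array([-2.20177017e+00, -1.87265827e-03,  2.58062593e+00])}
top {'fx': 425.86321126337725, 'fy': 425.86321126337725, 'cx': 278.4032277311844, 'cy': 206.5538540368617, 'position': array([ 484.342206  ,    4.15836133, 1182.06367977]), 'rotation': array([-3.09258562, -0.00737076, -1.54557894])}
{'clock': 0.1, 'joints': array([-1.28260919e+00,  3.00399648e-01,  1.52152539e+00,  3.10339535e-05,
        1.32071477e+00, -6.65829334e-02]), 'qd': array([ 0.00075279, -0.00206249, -0.00114652,  0.00026691, -0.00140712,
       -0.00106509]), 'effort': array([ 3.18633749e-03, -5.32642508e+01, -3.53284121e+01,  7.10403803e-02,
        2.35024269e-02, -4.20658921e-05]), 'eef_pos': array([ 191.00087414, -515.51186663,  204.9490871 ]), 'eef_rot': array([-3.14054982e+00, -9.96648031e-05,  3.54762319e-01]), 'wrist_force': array([0.77686495, 0.20149577, 0.89250439]), 'moment': array([ 0.034368  , -0.02863223, -0.01436458]), 'finger_force': 0.0, 'finger_gap': 94.12297793773566}
```

View pics/scene0.png

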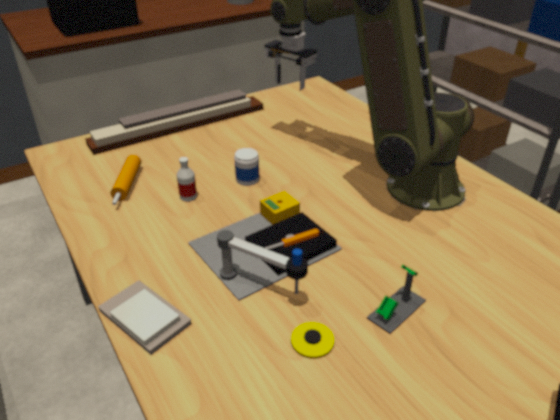

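View pics/top0.png

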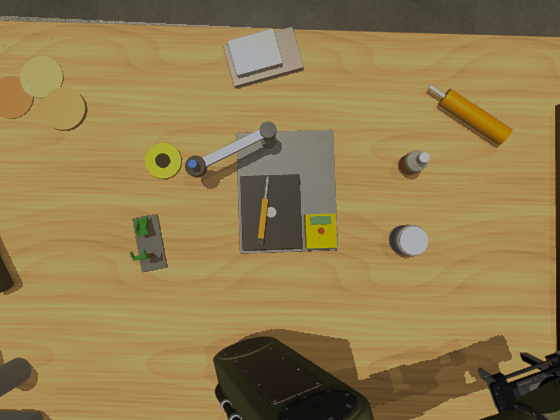

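Top view: up is world +x. The stylus lies on the slab from (262,240) to (267,178), the cradle is on the left at (150,243), the knob is at (196,166) and the red button at (321,231).

```bash
cat > h.py <<'E'
from cell import manip
import cv2, numpy as np
from scipy.spatial.transform import Rotation as Ro
INFO={n:manip.camera_info(n) for n in("scene","top")}
def ray(n,px):
    c=INFO[n]; R=Ro.from_euler('xyz',c['rotation']).as_matrix()
    d=R@np.array([(px[0]-c['cx'])/c['fx'],(px[1]-c['cy'])/c['fy'],1.]); return np.array(c['position']),d/np.linalg.norm(d)
def plane(n,px,z):
    p,d=ray(n,px); return p+d*(z-p[2])/d[2]
def tri(ps,pt):
    (a,u),(b,v)=ray('scene',ps),ray('top',pt)
    s=np.linalg.lstsq(np.stack([u,-v],1),b-a,rcond=None)[0]
    A,B=a+u*s[0],b+v*s[1]; return (A+B)/2,np.linalg.norm(A-B)
def proj(n,P):
    c=INFO[n]; R=Ro.from_euler('xyz',c['rotation']).as_matrix(); q=R.T@(np.array(P)-c['position'])
    return np.array([c['fx']*q[0]/q[2]+c['cx'],c['fy']*q[1]/q[2]+c['cy']])
def blobs(im,lo,hi,roi=None,amin=4):
    h=cv2.cvtColor(im,cv2.COLOR_RGB2HSV); m=cv2.inRange(h,np.array(lo),np.array(hi))
    if roi:
        k=np.zeros_like(m); x0,y0,x1,y1=roi; k[y0:y1,x0:x1]=255; m&=k
    n,l,s,c=cv2.connectedComponentsWithStats(m)
    return [(s[i,4],c[i].round(2),s[i,:4],np.argwhere(l==i)[:,::-1]) for i in np.argsort(-s[:,4]) if i and s[i,4]>=amin]
E
python3 - <<'E'
from h import *
S=cv2.imread('pics/scene0.png')[:,:,::-1].copy();T=cv2.imread('pics/top0.png')[:,:,::-1].copy()
R={'scene':(180,180,440,370),'top':(120,110,345,280)}
C={'orange':((8,150,80),(17,255,255)),'green':((45,120,40),(80,255,255)),'yellow':((22,200,100),(32,255,255)),'blue':((100,120,40),(125,255,255)),'red':((0,150,80),(7,255,255)),'red2':((170,150,80),(180,255,255))}
for n,im in(('scene',S),('top',T)):
    for k,(a,b) in C.items():
        for q in blobs(im,a,b,R[n],6)[:3]: print(n,k,q[0],q[1],q[2])
a=cv2.resize(S[185:335,190:440,::-1],None,fx=3.2,fy=3.2,interpolation=cv2.INTER_CUBIC); cv2.imwrite('pics/sc1.png',a)
a=cv2.resize(T[115:280,125:345,::-1],None,fx=3.6,fy=3.6,interpolation=cv2.INTER_CUBIC); cv2.imwrite('pics/tc1.png',a)
E
```

```text
scene orange 157 [300.92 238.17] [281 228  39  19]
scene orange 20 [297.9 233.5] [291 231  15   7]
scene orange 18 [194.89 186.5 ] [194 182   3  10]
scene green 289 [386.67 307.72] [376 297  21  23]
scene green 46 [409.28 270.52] [402 266  14   9]
scene green 34 [271.29 204.12] [267 201  10   8]
scene yellow 1047 [312.14 339.89] [291 322  43  36]
scene yellow 489 [280.54 202.72] [260 191  39  24]
scene blue 190 [296.67 255.81] [291 247  13  19]
scene red 117 [185.41 190.07] [180 183  15  14]
top green 165 [141.21 226.18] [134 216  15  20]
top green 77 [138.83 255.87] [130 249  17  11]
top yellow 811 [320.47 233.1 ] [305 214  32  35]
top yellow 37 [260.95 232.35] [258 227   7  11]
top yellow 14 [265. 211.] [264 206   3  11]
top blue 50 [192.06 163.18] [188 160   9   8]
top red 14 [320.29 230.5 ] [319 229   4   4]
```

View pics/sc1.png

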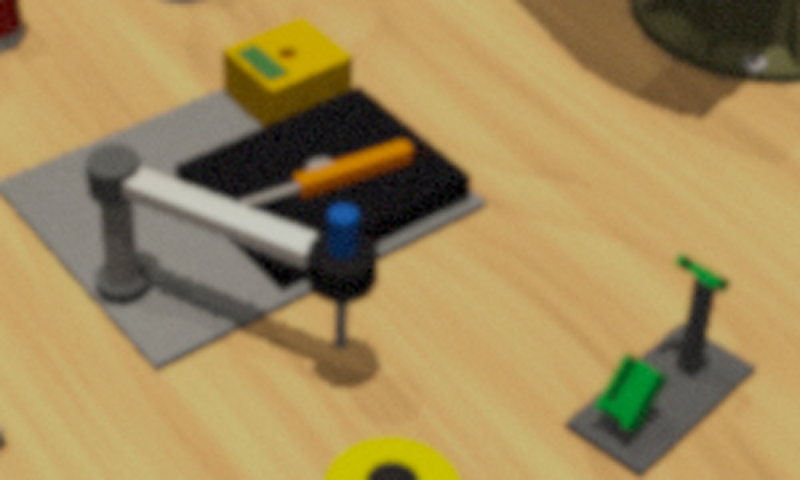

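View pics/tc1.png

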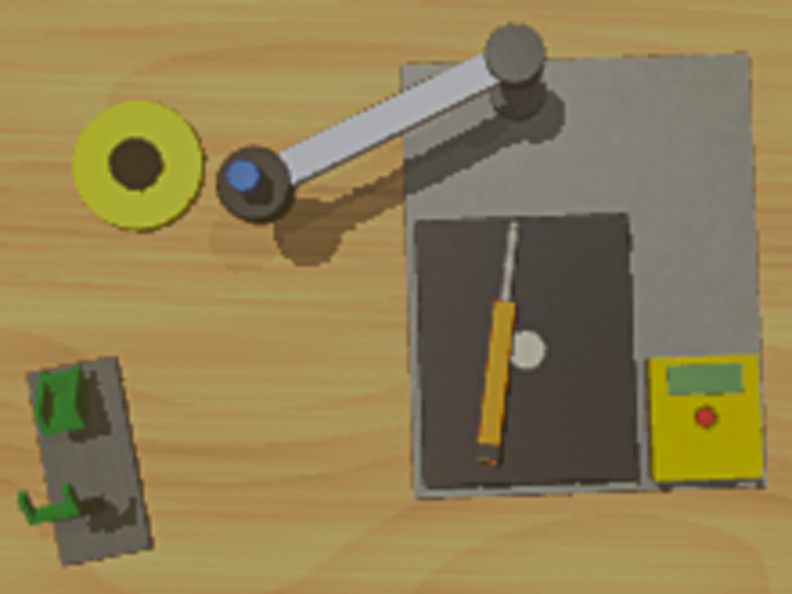

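The crops show the grey base plate, the slab with the stylus on it (butt near top-px (260.5,243), tip (268,177)), the gauge arm swung out to the left, and the cradle on the dark plate with its low channel away from the robot.

```bash
python3 - <<'E'
from h import *
S=cv2.imread('pics/scene0.png')[:,:,::-1].copy();T=cv2.imread('pics/top0.png')[:,:,::-1].copy()
tc=lambda x,y:np.array([(x+.5)/3.6+124.5,(y+.5)/3.6+114.5])
sc=lambda x,y:np.array([(x+.5)/3.2+189.5,(y+.5)/3.2+184.5])
# station fit from corners (station coords), top view
plx=[]
F=[]
def add(lst,z):
    return [plane('top',tc(*p),z)[:2] for p in lst]
slab=add([(415,221),(628,213),(639,484),(423,488)],35)
cons=add([(648,358),(757,355),(765,481),(655,485)],60)
plate=add([(402,66),(748,55),(764,487),(415,497)],8)
disc=add([(527,350)],35); 
post=add([(514,53)],140)
M=[(50,80),(50,-80),(-150,-80),(-150,80), (-60,-90),(-60,-170),(-150,-170),(-150,-90),(-50,0),(150,0)]
W=np.array(slab+cons+disc+post);M=np.array(M,float)
def kabsch(M,W):
    a=M-M.mean(0);b=W-W.mean(0); th=np.arctan2((a[:,0]*b[:,1]-a[:,1]*b[:,0]).sum(),(a*b).sum())
    R=np.array([[np.cos(th),-np.sin(th)],[np.sin(th),np.cos(th)]]); return th,R,W.mean(0)-R@M.mean(0)
th,R,t=kabsch(M,W); print('station yaw',th,'org',t); print('res',(W-(M@R.T+t)).round(1).tolist())
P=np.array(plate); print('plate ctr',P.mean(0),'sizes',np.linalg.norm(P[0]-P[1]),np.linalg.norm(P[1]-P[2]))
print('hinge',R@[150,0]+t,'slabtop',R@[-50,0]+t,'console',R@[-105,-130]+t)
# heights by triangulation
print('button',tri(sc(288,52),tc(705,417)),plane('top',tc(705,417),52),plane('scene',sc(288,52),52))
print('post top',tri(sc(113,160),tc(514,53)))
print('knob top',tri(sc(344,213),tc(242,175)), plane('top',tc(242,175),173))
print('disc',tri(sc(319,163),tc(527,350)))
bt=plane('top',tc(488,461),43);tp=plane('top',tc(514,223),43);ju=plane('top',tc(503,300),43)
print('stylus butt',bt,'tip',tp,'ju',ju,np.linalg.norm(bt-tp),'yaw',np.arctan2(*(tp-bt)[1::-1]))
print('butt tri',tri(sc(408,150),tc(490,443)),'ju tri',tri(sc(299,184),tc(503,300)))
c=add([(28,373),(116,357),(153,548),(66,566)],8); d=[plane('scene',sc(*p),8)[:2] for p in [(640,473),(569,425),(690,325),(753,369)]]
Mc=np.array([(75,35),(75,-35),(-75,-35),(-75,35)],float)
for q in(c,d):
    q=np.array(q); th,R,t=kabsch(Mc,q); print('cradle',t,th,(q-(Mc@R.T+t)).round(1).tolist(),'foot',R@[45,0]+t,'top',R@[-82,0]+t)
# high channel tips: tri
print('hi ch ends', tri(sc(680,260),tc(20,492)), tri(sc(724,286),tc(69,487)))
E
```

```text
station yaw 0.05911384287977917 org [575.12452822  20.07682582]
res [[0.5, 0.4], [1.2, 0.2], [-2.0, -0.8], [0.5, 0.3], [0.9, 0.9], [0.4, 0.9], [-1.6, -1.3], [-1.8, -0.9], [0.8, -0.5], [1.0, 0.8]]
plate ctr [585.85533141 -24.08857027] sizes 267.83150503922036 333.39714125149135
hinge [724.86252104  28.9387389 ] slabtop [525.21186394  17.12285479] console [ 477.9882579  -115.89944046]
button (array([ 479.27245003, -114.81051405,   61.40459327]), np.float64(0.26250850068321424)) [ 479.33953167 -115.88343203   52.        ] [ 472.2229227  -125.99432669   52.        ]
post top (array([725.64847578,  29.82060278, 140.30291465]), np.float64(0.3765565359654416))
knob top (array([631.67829041, 206.54240172, 173.54209378]), np.float64(0.3935531264305536)) [631.91996036 206.53998071 173.        ]
disc (array([527.0311719 ,  15.68197081,  41.68815051]), np.float64(3.1351090913686424))
stylus butt [442.72449276  43.2726519   43.        ] tip [620.24452045  28.71612294  43.        ] ju [562.46110769  35.37603076  43.        ] 178.115840870017 yaw -0.08181631457328345
butt tri (array([455.67652075,  42.40752965,  43.83071433]), np.float64(0.9754717176091839)) ju tri (array([561.83355291,  35.43815553,  47.89900516]), np.float64(0.7024838966347902))
cradle [434.11431702 346.9850875 ] 0.22975351571534566 [[0.5, -0.7], [-1.5, 0.9], [0.1, 1.3], [0.9, -1.5]] foot [477.93183214 357.23327604] top [354.26906724 328.3106106 ]
cradle [434.75507751 351.52208135] 0.2055556390882007 [[-1.0, -2.9], [-1.2, 3.3], [-2.0, 3.5], [4.1, -3.9]] foot [478.80772506 360.70708233] top [354.48136418 334.78496844]
hi ch ends (array([425.83896996, 348.13996398, 140.80321819]), np.float64(20.764148569868787)) (array([407.55721312, 344.90498022, 100.17128253]), np.float64(30.462636793641167))
```

```bash
python3 - <<'E'
from h import *
S=cv2.imread('pics/scene0.png')[:,:,::-1].copy();T=cv2.imread('pics/top0.png')[:,:,::-1].copy()
for s,t in(((386.67,307.72),(141.21,226.18)),((409.28,270.52),(138.83,255.87))): print(tri(s,t))
# plate contours
for n,im,roi in(('top',T,(125,205,175,280)),('scene',S,(360,255,435,340))):
    h=cv2.cvtColor(im,cv2.COLOR_RGB2HSV); x0,y0,x1,y1=roi
    m=((h[...,1]<90)|((h[...,0]>40)&(h[...,0]<85)&(h[...,1]>120))).astype(np.uint8)[y0:y1,x0:x1]
    m=cv2.morphologyEx(m,cv2.MORPH_OPEN,np.ones((3,3)))
    k=max(cv2.findContours(m,0,2)[0],key=cv2.contourArea)[:,0]+[x0,y0]
    print(n,[(k[i].tolist()) for i in(k[:,0].argmin(),k[:,0].argmax(),k[:,1].argmin(),k[:,1].argmax())])
a=lambda s,l,u:(45-s*.70711+u*.70711, l, 35+s*.70711+u*.70711) # s from tip along axis, l lateral, u normal up
out=[]
for (ox,oy,yw) in((434.1,347,.23),(434.5,349,.22)):
  R=Ro.from_euler('z',yw).as_matrix(); row=[]
  for n,im,roi in(('top',T,(125,210,185,280)),('scene',S,(370,260,430,330))):
    x0,y0,x1,y1=roi; f=6; I=cv2.resize(im[y0:y1,x0:x1,::-1],None,fx=f,fy=f,interpolation=cv2.INTER_CUBIC)
    def dot(P,c):
        p=proj(n,R@np.array(P)+[ox,oy,0]); cv2.circle(I,tuple(int(v) for v in((p-[x0,y0]+.5)*f)),3,c,-1)
    for P in((75,35,8),(75,-35,8),(-75,-35,8),(-75,35,8)): dot(P,(255,0,255))
    for s in(0,35): 
        for l in(-10,10): dot(a(s,l,12),(0,0,255))
    for s in(108,118):
        for l in(-18,18): dot(a(s,l,-8),(255,255,0))
    for s in (108,118):
        for l in(-13,13): dot(a(s,l,8),(0,255,255))
    row.append(I)
  out.append(np.hstack(row))
cv2.imwrite('pics/cr.png',cv2.resize(np.vstack(out),None,fx=.71,fy=.71))
E
```

```text
(array([479.73777852, 360.29956966,  43.95182673]), np.float64(2.647172004410589))
(array([405.6504713 , 342.47210088, 110.4710739 ]), np.float64(2.141189674572015))
top [[133, 219], [165, 266], [150, 215], [142, 271]]
scene [[368, 316], [424, 301], [408, 269], [387, 331]]
```

View pics/cr.png

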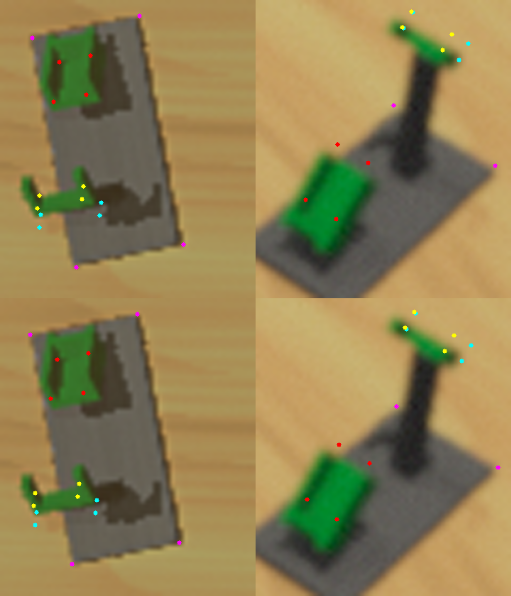

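```bash
python3 - <<'E'
from h import *
E=lambda a,t:Ro.from_euler(a,t)
C=E('z',np.pi/2)
print('model chk',(E('z',-1.2826)*E('y',.3004+1.5215+1.3207)*E('z',-.0666)*C).as_euler('xyz'))
def sol(R,j1,j23):
    M=(E('z',j1)*E('y',j23)).inv()*R*C.inv(); a=M.as_euler('ZYZ'); b=[a[0]+np.pi,-a[1],a[2]+np.pi]
    w=lambda v:(np.array(v)+np.pi)%(2*np.pi)-np.pi
    return w(a).round(2) if a[1]>0 else w(b).round(2)
D=E('x',np.pi) # tool down, x along yaw
for f in(0,np.pi):
  print('flip',f)
  for nm,yaw,p,j1s in(('slab',-.082,0,(.07,)),('lay45',.225,.785,(.5,.6)),('axial',.225,-.785,(.75,.85)),('press',.05,0,(-.24,))):
    R=E('z',yaw)*E('y',p)*D*E('z',f)
    print(nm,[(j1,q,sol(R,j1,q).tolist()) for j1 in j1s for q in(1.2,1.6,2.0)])
E
```

```text
model chk [-3.14058754e+00 -6.70396742e-05  3.54796293e-01]
flip 0
slab [(0.07, 1.2, [0.0, 1.94, 1.72]), (0.07, 1.6, [0.0, 1.54, 1.72]), (0.07, 2.0, [0.0, 1.14, 1.72])]
lay45 [(0.5, 1.2, [0.44, 2.67, 2.16]), (0.5, 1.6, [0.26, 2.29, 1.94]), (0.5, 2.0, [0.2, 1.9, 1.83]), (0.6, 1.2, [0.55, 2.62, 2.33]), (0.6, 1.6, [0.34, 2.26, 2.07]), (0.6, 2.0, [0.28, 1.88, 1.93])]
axial [(0.75, 1.2, [-0.38, 1.25, 2.09]), (0.75, 1.6, [-0.47, 0.89, 2.27]), (0.75, 2.0, [-0.74, 0.55, 2.62]), (0.85, 1.2, [-0.45, 1.29, 2.17]), (0.85, 1.6, [-0.54, 0.94, 2.38]), (0.85, 2.0, [-0.8, 0.62, 2.74])]
press [(-0.24, 1.2, [0.0, 1.94, 1.28]), (-0.24, 1.6, [0.0, 1.54, 1.28]), (-0.24, 2.0, [0.0, 1.14, 1.28])]
flip 3.141592653589793
slab [(0.07, 1.2, [0.0, 1.94, -1.42]), (0.07, 1.6, [0.0, 1.54, -1.42]), (0.07, 2.0, [0.0, 1.14, -1.42])]
lay45 [(0.5, 1.2, [0.44, 2.67, -0.98]), (0.5, 1.6, [0.26, 2.29, -1.2]), (0.5, 2.0, [0.2, 1.9, -1.31]), (0.6, 1.2, [0.55, 2.62, -0.81]), (0.6, 1.6, [0.34, 2.26, -1.08]), (0.6, 2.0, [0.28, 1.88, -1.21])]
axial [(0.75, 1.2, [-0.38, 1.25, -1.06]), (0.75, 1.6, [-0.47, 0.89, -0.87]), (0.75, 2.0, [-0.74, 0.55, -0.52]), (0.85, 1.2, [-0.45, 1.29, -0.97]), (0.85, 1.6, [-0.54, 0.94, -0.76]), (0.85, 2.0, [-0.8, 0.62, -0.4])]
press [(-0.24, 1.2, [0.0, 1.94, -1.86]), (-0.24, 1.6, [0.0, 1.54, -1.86]), (-0.24, 2.0, [0.0, 1.14, -1.86])]
```

>>> servo_tool([
  [0,0,9.7,21.6,34.4,0,0.5],
  [0,0,9.7,21.6,34.4,0,0.5],
  [0,0,9.7,21.6,34.4,0,0.5],
  [0,0,9.7,21.6,34.4,0,0.5],
  [0,0,9.7,21.6,34.4,0,0.5],
  [0,0,9.7,21.6,34.4,0,0.5],
  [0,0,9.7,21.6,34.4,0,0.5],
  [0,0,9.7,21.6,34.4,0,0.5],
  [0,0,9.7,21.6,34.4,0,0.5],
  [0,0,9.7,21.6,34.4,0,0.5],
  [0,0,9.7,21.6,34.4,0,0.5],
  [0,0,9.7,21.6,34.4,-20,0.5],
  [0,0,9.7,21.6,34.4,-20,0.5],
  [0,0,9.7,21.6,34.4,-20,0.5],
  [0,0,9.7,21.6,34.4,-20,0.5],
  [0,0,9.5,22.5,35,-20,0.5],
  [0,0,0,0,0,0,0.5],
], grip_force=30)

```text
clock: 2.22
eef_pos: [537.3, 37.1, 103.4]
eef_rot: [-3.141, -0.003, 3.064]
wrist_force: [-0.9, -0.3, -0.5]
finger_gap: 47.1
finger_force: 0.0
```

>>> servo_tool([
  [0,0,0,0,-1.6,-22,0.5],
  [0,0,0,0,0,-22,0.5],
  [0,0,0,0,0,-14,0.5],
  [0,0,0,0,0,-8,0.5],
  [0,0,0,0,0,0,0.5],
])

```text
clock: 2.85
eef_pos: [537.5, 33.5, 39.4]
eef_rot: [-3.142, -0.0, 3.06]
wrist_force: [-0.6, 0.6, 0.1]
finger_gap: 47.2
finger_force: 0.0
```

>>> servo_tool([
  [0,0,0,0,0,0,1],
  [0,0,0,0,0,0,1],
  [0,0,0,0,0,0,1],
  [0,0,0,0,0,0,1],
  [0,0,0,0,0,0,1],
  [0,0,0,0,0,15,1],
  [0,0,0,0,0,40,1],
  [0,0,0,0,0,40,1],
  [0,0,0,0,0,40,1],
  [0,0,0,0,0,0,1],
])

```text
clock: 4.1
eef_pos: [538.7, 33.6, 178.2]
eef_rot: [3.141, 0.006, 3.06]
wrist_force: [-0.3, -0.1, -0.7]
finger_gap: 15.4
finger_force: 30.0
```

```bash
python3 - <<'E'
from h import *
a=[]
for n,r in(('scene',(200,120,400,300)),('top',(200,120,400,300))):
    im=manip.camera(n); cv2.imwrite(f'pics/{n}2.png',im[:,:,::-1]); x0,y0,x1,y1=r; a.append(cv2.resize(im[y0:y1,x0:x1,::-1],None,fx=2,fy=2,interpolation=cv2.INTER_CUBIC))
cv2.imwrite('pics/g2.png',np.hstack(a))
E
```

```text
(no output)
```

View pics/g2.png

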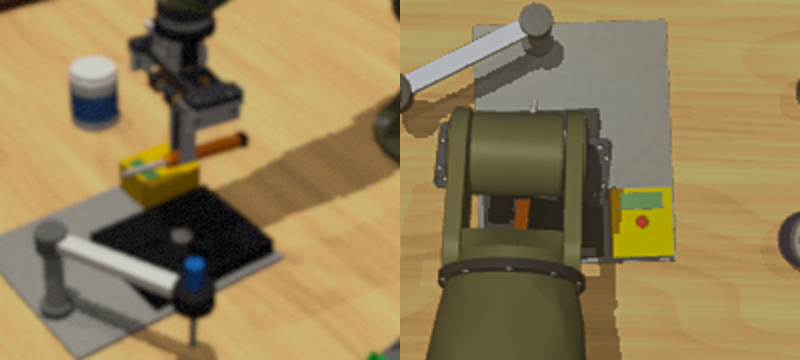

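```bash
python3 - <<'E'
from h import *
st=manip.read_state(); print(st['eef_pos'],st['eef_rot'])
x=lambda a,b:((a+.5)/2+199.5,(b+.5)/2+119.5)
print('tip',tri(x(122,176),x(134,100)))
# intersect scene rays with vertical plane through tcp along yaw 3.06-pi
c=st['eef_pos'];u=np.array([np.cos(-.0816),np.sin(-.0816)]);n=np.array([-u[1],u[0],0])
for nm,q in(('tip',(122,176)),('ju',(167,161)),('butt',(247,139))):
    p,d=ray('scene',x(*q)); P=p+d*(n@(c-p))/(n@d); print(nm,P.round(1),'along',(P-c)[:2]@u,'z-tcp',P[2]-c[2])
E
```

```text
[537.34657557  33.66119886 174.56181017] [3.14158867e+00 1.88344551e-04 3.06001442e+00]
tip (array([620.9443877 ,  27.28679168, 179.39444976]), np.float64(1.8240242980871604))
tip [621.7  26.8 179.5] along 84.62391786601984 z-tcp 4.9027730997265735
ju [558.9  31.9 181.8] along 21.62284398370253 z-tcp 7.262224379451823
butt [441.5  41.5 178.8] along -96.20821115942216 z-tcp 4.193805342954192
```

```bash
python3 - <<'E'
from h import *
E=lambda a,t:Ro.from_euler(a,t)
d=E('z',.225)*E('y',np.pi/4)*E('z',.0816); print(d.as_rotvec(degrees=True)/12)
f=(E('z',.225)*E('y',np.pi/4)*E('x',np.pi)*E('z',np.pi)); print(f.as_euler('xyz'))
E
```

```text
[-0.26965525  3.75443514  1.38764172]
[-3.14159265 -0.78539816 -2.91659265]
```

>>> servo_tool([
  [0,0,0,-20,0,28,1],
  [0,0,0,-20,0,28,1],
  [0,0,0,-20,0,28,1],
  [-0.27,3.754,1.388,-0.4,26.9,-4,1],
  [-0.27,3.754,1.388,-0.4,26.9,-4,1],
  [-0.27,3.754,1.388,-0.4,26.9,-4,1],
  [-0.27,3.754,1.388,-0.4,26.9,-4,1],
  [-0.27,3.754,1.388,-0.4,26.9,-4,1],
  [-0.27,3.754,1.388,-0.4,26.9,-4,1],
  [-0.27,3.754,1.388,-0.4,26.9,-4,1],
  [-0.27,3.754,1.388,-0.4,26.9,-4,1],
  [-0.27,3.754,1.388,-0.4,26.9,-4,1],
  [-0.27,3.754,1.388,-0.4,26.9,-4,1],
  [-0.27,3.754,1.388,-0.4,26.9,-4,1],
  [-0.27,3.754,1.388,-0.4,26.9,-4,1],
  [0,0,0,0,0,-30,1],
  [0,0,0,0,0,0,1],
  [0,0,0,0,0,0,1],
])

```text
clock: 6.45
eef_pos: [472.9, 356.2, 181.2]
eef_rot: [3.142, -0.785, -2.917]
wrist_force: [-0.7, 0.2, -0.1]
finger_gap: 15.5
finger_force: 30.0
```

```bash
python3 - <<'E'
from h import *
st=manip.read_state(); print(st['eef_pos'],st['eef_rot'],st['joints'])
a=[]
for n,r in(('scene',(330,180,470,340)),('top',(80,150,220,310))):
    im=manip.camera(n); cv2.imwrite(f'pics/{n}3.png',im[:,:,::-1]); x0,y0,x1,y1=r; a.append(cv2.resize(im[y0:y1,x0:x1,::-1],None,fx=2.8,fy=2.8,interpolation=cv2.INTER_CUBIC))
cv2.imwrite('pics/g3.png',np.hstack(a))
E
```

```text
[472.90975791 356.2321715  181.20628115] [ 3.14156563 -0.7850579  -2.91688831] [ 0.49647847  0.90681823  0.82008245  0.23163005  2.16839928 -1.24423399]
```

View pics/g3.png

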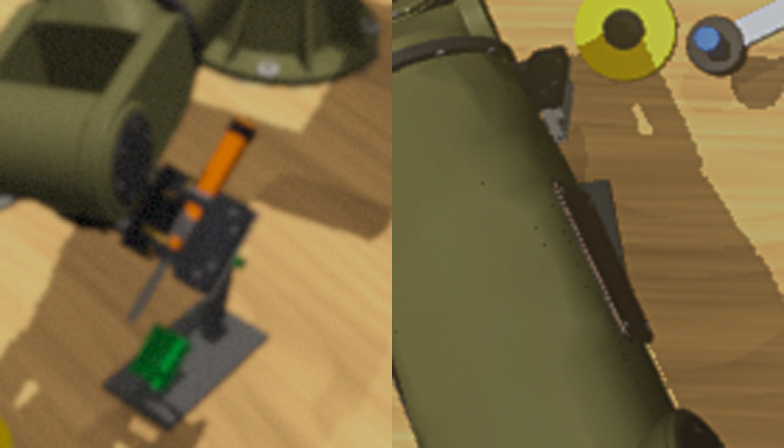

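```bash
python3 - <<'E'
from h import *
im=cv2.imread('pics/scene3.png')[:,:,::-1].copy()
c=np.array([472.9,356.2,181.2]); yw=.2247; ux=np.array([np.cos(yw),np.sin(yw),0]); k=.70711
ax=ux*k-np.array([0,0,k]); tz=-ux*k-np.array([0,0,k])
g=c-4.5*tz; tip=g+84*ax; butt=g-96*ax
p=lambda a,b:np.array([(a+.5)/2.8+329.5,(b+.5)/2.8+179.5])
print('tip pred',proj('scene',tip),'seen',p(132,317),'butt pred',proj('scene',butt),'seen',p(243,125))
lat=np.array([-ux[1],ux[0],0]); 
print('px per mm lateral at tip',proj('scene',tip+10*lat)-proj('scene',tip), 'along',proj('scene',tip+10*ax)-proj('scene',tip))
o=np.array([434.5,348.5,0])
for nm,l in(('low top edge s=0',(45+12*k,0,35+12*k)),('low top edge s=35',(45-35*k+12*k,0,35+35*k+12*k)),('hi',(45-113*k-8*k,0,35+113*k-8*k))):
    P=o+ux*l[0]+[0,0,l[2]]; print(nm,(proj('scene',P)-[329.5,179.5])*2.8)
    for s in(-1,1): print('   ',(proj('scene',P+lat*10*s)-[329.5,179.5])*2.8)
a=im[280:320,365:405,::-1]; b=im[258:282,395:419,::-1]
cv2.imwrite('pics/z3.png',np.hstack([cv2.resize(a,(390,390),interpolation=cv2.INTER_CUBIC),cv2.resize(b,(390,390),interpolation=cv2.INTER_CUBIC)]))
E
```

```text
tip pred [375.66063406 294.42446502] seen [376.82142857 292.89285714] butt pred [417.44897425 222.77514998] seen [416.46428571 224.32142857]
px per mm lateral at tip [3.7316964  2.36787501] along [-2.31665223  3.97207797]
low top edge s=0 [155.36047452 362.67374821]
    [145.52839656 356.32173063]
    [165.28500541 369.08549503]
low top edge s=35 [176.68423931 326.14392439]
    [166.74921497 319.95979923]
    [186.71271902 332.38622149]
hi [231.48123994 249.04541361]
    [221.41786401 243.29310875]
    [241.63808811 254.85114795]
```

View pics/z3.png

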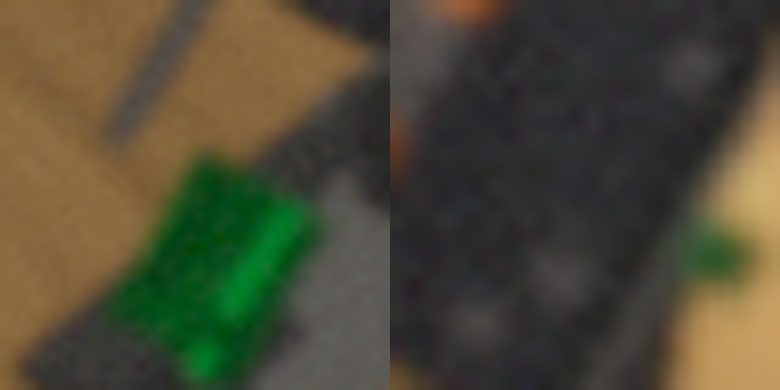

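The tip is at scene px (377,293), so it lines up laterally with the channel to under 1 mm. Next I lower it along the cradle normal.

>>> servo_tool([
  [0,0,0,-5,-0.8,-18,1],
  [0,0,0,-4.4,-0.7,-17.6,1],
  [0,0,0,-10.3,-2.4,-10.6,1],
  [0,0,0,-10.3,-2.4,-10.6,1],
  [0,0,0,-10.3,-2.4,-10.6,1],
  [0,0,0,-6.9,-1.6,-7.1,1],
  [0,0,0,-3.4,-0.8,-3.5,1],
  [0,0,0,0,0,0,1],
  [0,0,0,0,0,0,1],
])

```text
clock: 7.68
eef_pos: [422.5, 345.5, 102.7]
eef_rot: [3.141, -0.785, -2.916]
wrist_force: [-0.7, 0.5, 0.0]
finger_gap: 15.5
finger_force: 30.0
```

>>> servo_tool([
  [0,0,0,-3.4,-0.8,-3.5,1],
  [0,0,0,0,0,0,1],
  [0,0,0,0,0,0,1],
])

```text
clock: 8.05
eef_pos: [419.6, 344.8, 99.7]
eef_rot: [3.14, -0.782, -2.916]
wrist_force: [7.3, 2.1, 4.7]
finger_gap: 15.7
finger_force: 30.0
```

```bash
python3 - <<'E'
from h import *
st=manip.read_state(); print(st['eef_pos'],st['wrist_force'],st['moment'])
im=manip.camera('scene'); cv2.imwrite('pics/scene4.png',im[:,:,::-1]); 
cv2.imwrite('pics/g4.png',cv2.resize(im[215:335,360:450,::-1],None,fx=5,fy=5,interpolation=cv2.INTER_CUBIC))
E
```

```text
[419.62355247 344.80268266  99.68691121] [7.33654022 2.11159313 4.71635402] [ 0.21583812 -0.72834626 -0.05909651]
```

View pics/g4.png

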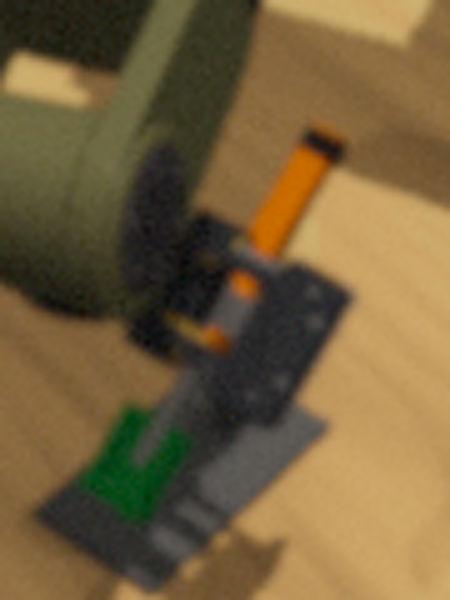

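```bash
python3 - <<'E'
from h import *
c=np.array([419.6,344.8,99.7]); yw=.2256; ux=np.array([np.cos(yw),np.sin(yw),0]); k=.70711; Z=np.array([0,0,1])
ax=ux*k-Z*k; u=ux*k+Z*k; lat=np.array([-ux[1],ux[0],0])
g=c+4.5*u
p=lambda a,b:np.array([(a+.5)/5+359.5,(b+.5)/5+214.5])
for nm,s,q in(('tip',84,(145,461)),('ju',24,(217,340)),('butt',-96,(326,135))):
    P=g+s*ax; e=p(*q)-proj('scene',P); J=np.stack([proj('scene',P+v)-proj('scene',P) for v in(ax,lat)],1)
    print(nm,'px err',e,'ax,lat mm',np.linalg.solve(J,e),'u px/mm',proj('scene',P+u)-proj('scene',P),'cradle coords',ux@(P-[434.5,348.5,0]),lat@(P-[434.5,348.5,0]),P[2])
# cradle points in this crop
o=np.array([434.5,348.5,0])
f=o+45*ux+35*Z
for nm,s,l,uu in(('floor0',0,0,-4),('floor35',35,0,-4),('wall0-',0,-10,12),('wall35-',35,-10,12),('wall0+',0,10,12),('wall35+',35,10,12)):
    print(nm,(proj('scene',f-s*ax+l*lat+uu*u)-[359.5,214.5])*5)
E
```

```text
tip px err [ 2.08732213 -0.75674249] ax,lat mm [-4.10509442  3.39545018] u px/mm [-0.14549673 -0.05196161] cradle coords 47.22914255574178 -0.2732433946619537 43.484755
ju px err [ 3.48095352 -2.64447375] ax,lat mm [-9.42957187  3.99782369] u px/mm [-0.13682493 -0.06702175] cradle coords 4.802542555741776 -0.27324339466196645 85.911355
butt px err [-0.77936716  1.0616926 ] ax,lat mm [ 3.01956141 -0.33040257] u px/mm [-0.11941749 -0.09725222] cradle coords -80.05065744425822 -0.2732433946619359 170.764555
floor0 [139.13796444 476.7298305 ]
floor35 [176.77495453 412.17052486]
wall0- [109.94467371 461.35326411]
wall35- [147.80068132 396.39506543]
wall0+ [145.24910968 484.12626318]
wall35+ [183.4735333  418.56572315]
```

>>> servo_tool([
  [0.22,-0.98,0,-1,-0.23,-1.05,1],
  [0.22,-0.98,0,-1,-0.23,-1.05,1],
  [0,0,0,0,0,0,1],
])

```text
clock: 8.48
eef_pos: [419.0, 344.7, 98.9]
eef_rot: [3.139, -0.742, -2.916]
wrist_force: [17.9, 3.5, 12.9]
finger_gap: 16.1
finger_force: 30.0
```

```bash
python3 - <<'E'
from h import *
st=manip.read_state(); print(st['eef_pos'],st['wrist_force'],st['moment'])
im=cv2.imread('pics/scene4.png')[:,:,::-1].copy()
B=blobs(im,(3,140,60),(22,255,255),(395,235,435,285),5)
for b in B[:4]:print(b[0],b[1],b[2])
k=B[0][3].astype(np.float32); v=cv2.fitLine(k,cv2.DIST_HUBER,0,.01,.01).ravel(); print('handle line',v, 'slope dx/dy',v[0]/v[1])
c=np.array([419.6,344.8,99.7]); yw=.2256; ux=np.array([np.cos(yw),np.sin(yw),0]); kk=.70711; Z=np.array([0,0,1])
ax=ux*kk-Z*kk; u=ux*kk+Z*kk; g=c+4.5*u
for t in(0,.05,.1,-.05):
    a=ax*np.cos(t)-u*np.sin(t); p,q=proj('scene',g-40*a),proj('scene',g-90*a); print(t,'pred slope',(p-q)[0]/(p-q)[1],p,q, 'x at y=cy',p[0]+(v[3]-p[1])*(p-q)[0]/(p-q)[1])
E
```

```text
[418.97370177 344.6740262   98.88527428] [17.94405495  3.49322387 12.92334663] [ 0.36458129 -1.04840197 -0.01713466]
528 [416.83 248.96] [399 235  36  32]
41 [400.46 281.32] [395 278  11   7]
29 [408.31 271.28] [405 269   7   6]
5 [408.6 235.8] [407 235   4   2]
handle line [  0.70489657  -0.7093101  418.2982     248.68256   ] slope dx/dy -0.9937777
0 pred slope -0.5829245227441443 [413.4099789  261.41474644] [424.27484165 242.77620521] x at y=cy 420.83188484672286
0.05 pred slope -0.5595207585174561 [413.14393861 261.26710139] [423.70795634 242.38662633] x at y=cy 420.1852529106183
0.1 pred slope -0.5364533698475016 [412.85607572 261.15677942] [423.08984298 242.0800659 ] x at y=cy 419.5479148289296
-0.05 pred slope -0.6067921889507089 [413.65361874 261.59919469] [424.789542   243.24707438] x at y=cy 421.49133411565055
```

>>> servo_tool([
  [-0.44,1.96,0,5,1.2,5,1],
  [0,0,0,5,1.2,5,1],
  [0,0,0,0,0,0,1],
])

```text
clock: 8.85
eef_pos: [427.1, 346.6, 106.9]
eef_rot: [3.141, -0.784, -2.916]
wrist_force: [-0.3, 0.3, -0.4]
finger_gap: 15.7
finger_force: 30.0
```

```bash
python3 - <<'E'
from h import *
st=manip.read_state(); print(st['eef_pos'],st['eef_rot'],st['wrist_force'],st['moment'])
cv2.imwrite('pics/scene5.png',manip.camera('scene')[:,:,::-1])
def asc(f,x0,y0,x1,y1):
    im=cv2.imread(f)[:,:,::-1].astype(int)
    print(f,'cols from',x0)
    for y in range(y0,y1):
        r=''
        for x in range(x0,x1):
            R,G,B=im[y,x]
            if G>R+25 and G>B+15: r+='g' if G<110 else 'G'
            elif R>B+80 and R>G*1.6: r+='O'
            elif R>B+40: r+='.'
            else: r+=str(min(9,(R+G+B)//60))
        print(y,r)
asc('pics/scene4.png',374,284,410,322)
asc('pics/scene5.png',374,284,410,322)
E
```

```text
[427.05835661 346.5961081  106.94055767] [ 3.14142415 -0.78405527 -2.91645176] [-0.25138523  0.25565754 -0.42088521] [ 0.16436623 -0.45310783 -0.02937439]
pics/scene4.png cols from 374
284 ..............2110001222223.....2212
285 ...............211111212212222.22221
286 .................2211222222222222122
287 ....................2222222222221212
288 .....................322222222222221
289 ......................33322222211221
290 .....................333322221212222
291 .....................333322221222112
292 ....................4333322221121112
293 ....................3333232222112222
294 ...................33333232211111222
295 .................3333322222221111212
296 ...........323..33333322222221111112
297 ..........3ggg2223333222222111111111
298 ..........gggggg23333222222211112111
299 .........3gggggg33332222222211111112
300 ........3gggggg233332222222111111223
301 ........2gggggg23332gg22222212112233
302 ........gggggg23333ggggg222222122334
303 .......2gggggg3332gggggg222222222344
304 ......3gggggg33332gggggg222222223444
305 ......2gggggg3332ggggggg222222333444
306 .....3ggg
[... 1530 characters left out ...]
444
305 ......2gggg23332gggggggg222222233444
306 .....3ggggg2332gggggggg1212223344444
307 ....3ggggggg32gggggggg12222233444444
308 ...3gggggggggggggggggg22223334444444
309 ..3gggggggggggggggggg222233344444444
310 332ggggggggggggggggg2222234444444444
311 22gggggggggggggggggg1222344444444444
312 22ggggggggggggggggg22222344444444444
313 222gggggggggggggggg22222344444444444
314 221222gggggggggggg222222344444444444
315 2212222gggggggggg2222222334444444444
316 222222222gggggggg122233223334444444.
317 2222222222ggggggg2223333222334444...
318 2222222222gggggg2222344433223344....
319 2222222222222g21222233334332333.....
320 222222222222222222222333443333......
321 112222222222222233222223344333......
```

Contact came at the channel floors: the green parts sit about 10 mm further forward than my estimate from the foot plate. The pin at scene px (388,307) is centred in the channel but short of the stop, so it needs to shift down along the axis.

>>> servo_tool([
  [0,0,0,2.7,0.7,-2.9,1],
  [0,0,0,2.8,0.6,-2.8,1],
  [0,0,0,-2.7,-0.6,-2.8,1],
  [0,0,0,-2.8,-0.7,-2.9,1],
  [0,0,0,0,0,0,1],
  [0,0,0,0,0,0,1],
])

```text
clock: 9.65
eef_pos: [426.8, 346.5, 95.6]
eef_rot: [3.142, -0.785, -2.916]
wrist_force: [-0.4, 0.2, -1.5]
finger_gap: 15.6
finger_force: 30.0
```

>>> servo_tool([
  [0,0,0,1.4,0.3,-1.4,1],
  [0,0,0,0,0,0,1],
  [0,0,0,0,0,0,1],
])

```text
clock: 10.02
eef_pos: [428.2, 346.8, 94.0]
eef_rot: [3.142, -0.785, -2.916]
wrist_force: [0.7, 0.2, 0.6]
finger_gap: 15.9
finger_force: 30.0
```

>>> servo_tool([
  [0,0,0,1.4,0.3,-1.4,1],
  [0,0,0,0,0,0,1],
  [0,0,0,0,0,0,1],
])

```text
clock: 10.4
eef_pos: [429.3, 347.1, 93.1]
eef_rot: [3.141, -0.786, -2.916]
wrist_force: [-5.5, 0.2, 5.1]
finger_gap: 15.5
finger_force: 30.0
```

>>> servo_tool([
  [0,0,0,-1.4,-0.3,-1.0,1],
  [0,0,0,0,0,0,1],
  [0,0,0,0,0,0,0.5],
  [0,0,0,0,0,0,0.5],
  [0,0,0,0,0,0,0.5],
  [0,0,0,0,0,0,0.5],
])

```text
clock: 11.15
eef_pos: [428.2, 346.8, 91.5]
eef_rot: [-3.142, -0.785, -2.917]
wrist_force: [-0.5, -0.5, 0.1]
finger_gap: 46.8
finger_force: 0.0
```

>>> servo_tool([
  [0,0,0,5,1.2,5.1,0.5],
  [0,0,0,10,2.4,10.5,0.5],
  [0,0,0,14,3.5,14,0.5],
  [0,0,0,14,3.5,14,0.5],
  [0,0,0,14,3.5,14,0.5],
  [0,0,0,20,3.5,40,0.5],
  [0,0,0,20,3.5,40,0.5],
  [0,0,0,0,0,40,0.5],
  [0,0,0,0,0,0,0.5],
])

```text
clock: 12.28
eef_pos: [525.7, 367.9, 272.3]
eef_rot: [3.14, -0.78, -2.915]
wrist_force: [0.4, -0.7, -1.5]
finger_gap: 46.9
finger_force: 0.0
```

```bash
python3 - <<'E'
from h import *
st=manip.read_state(); print(st['eef_pos'],st['eef_rot'],st['joints'])
S=manip.camera('scene');T=manip.camera('top'); cv2.imwrite('pics/scene6.png',S[:,:,::-1]);cv2.imwrite('pics/top6.png',T[:,:,::-1])
for n,im,roi in(('scene',S,(360,190,450,340)),('top',T,(110,190,190,300))):
    for q in blobs(im,(5,150,70),(17,255,255),roi,8)[:3]: print(n,q[0],q[1],q[2])
    for q in blobs(im,(45,120,40),(80,255,255),roi,8)[:3]: print(n,'green',q[0],q[1],q[2])
def asc(im,x0,y0,x1,y1):
    im=im.astype(int)
    for y in range(y0,y1):
        r=''
        for x in range(x0,x1):
            R,G,B=im[y,x]
            if G>R+25 and G>B+15: r+='g'
            elif R>B+80 and R>G*1.6: r+='O'
            elif R>B+40: r+='.'
            else: r+=str(min(9,(R+G+B)//60))
        print(y,r)
asc(S,374,230,430,322)
E
```

```text
[525.69384537 367.94010781 272.31093304] [ 3.13952021 -0.7795111  -2.91497713] [ 0.47850582  1.07276019  0.31561342  0.29842807  2.4947243  -1.14897755]
scene 485 [408.99 268.8 ] [393 247  33  45]
scene 30 [422.93 245.33] [419 243   8   7]
scene green 245 [386.08 307.76] [375 296  23  24]
scene green 9 [413.67 273.22] [412 272   4   3]
scene green 8 [402.5 266. ] [401 265   4   3]
230 11111111011111111222222222233332222234..................
231 11101111101100112212222222233322222123..................
232 011111111111101122222222222222222221234.................
233 011111111101011122222222222222222212234.................
234 011111111111111222222222222223222222344.................
235 11112222121111222222222222223432222334..................
236 1111122222111122222222222222344322234...................
237 1112222221111122222222222222343222344...................
238 111122221111122222222222222223222234....................
239 111122221111222222222222222222212334....................
240 11122222111122222222222222222212334.....................
241 11222221111212122222222222222112344......
[... 4195 characters left out ...]
44444444444444...............
311 3gggggggggg33ggggggg34444444444444444444................
312 3gggggggggggggggggg23344444444444444444.................
313 33ggggggggggggggggg2234444444444444444..................
314 344332gggggggggggg2223444444444444444...................
315 4443322ggggggggggg223344444444444444....................
316 444332222gggggggg223344444444444444.....................
317 443332222gggggggg2344444444444444.......................
318 4433322222gggggg2344444444444444........................
319 44443322222gggg2334444444444444.........................
320 444432222222222334444444444444..........................
321 44433222222222234444444444444...........................
```

The stylus is seated: the handle runs between both prongs near scene px (402–414,265–273) and the pin lies in the low channel. Next is the gauge arm.

```bash
python3 - <<'E'
from h import *
st=manip.read_state(); E=Ro.from_euler
Rc=E('xyz',st['eef_rot']); d=E('z',2.054)*E('x',np.pi)*Rc.inv(); print('rotvec',d.as_rotvec(degrees=True), 'shift',np.array([631.7,206.5,200])-st['eef_pos'])
T=cv2.imread('pics/top6.png')[:,:,::-1].copy()
for q in blobs(T,(100,120,40),(125,255,255),(170,140,240,190),6)[:2]: print('knob now',q[0],q[1])
h=np.array([724.9,28.9]); a=np.linspace(2.054,np.pi+.059,19); P=h+200*np.stack([np.cos(a),np.sin(a)],1)
print(np.hstack([P,np.vstack([np.diff(P,axis=0),[0,0]])]).round(1).tolist(), np.degrees(a[1]-a[0]))
E
```

```text
rotvec [-20.16145668 -43.83431526 -71.07218803] shift [ 106.45769872 -161.36367405  -68.8467366 ]
knob now 56 [192.09 163.34]
[[632.0, 206.0, -11.1, -6.3], [620.9, 199.7, -10.7, -7.0], [610.2, 192.8, -10.2, -7.6], [600.0, 185.1, -9.7, -8.3], [590.3, 176.9, -9.1, -8.9], [581.2, 168.0, -8.6, -9.4], [572.6, 158.6, -7.9, -10.0], [564.7, 148.6, -7.3, -10.4], [557.4, 138.2, -6.6, -10.9], [550.8, 127.3, -5.9, -11.3], [544.9, 116.0, -5.2, -11.6], [539.7, 104.4, -4.4, -11.9], [535.3, 92.4, -3.7, -12.2], [531.6, 80.2, -2.9, -12.4], [528.7, 67.8, -2.1, -12.6], [526.6, 55.2, -1.3, -12.7], [525.4, 42.6, -0.5, -12.7], [524.9, 29.8, 0.3, -12.7], [525.2, 17.1, 0.0, 0.0]] 3.649717770633364
```

>>> servo_tool([
  [-1.68,-3.653,-5.923,8.9,-13.45,-3,0.5],
  [-1.68,-3.653,-5.923,8.9,-13.45,-3,0.5],
  [-1.68,-3.653,-5.923,8.9,-13.45,-3,0.5],
  [-1.68,-3.653,-5.923,8.9,-13.45,-3,0.5],
  [-1.68,-3.653,-5.923,8.9,-13.45,-3,0.5],
  [-1.68,-3.653,-5.923,8.9,-13.45,-3,0.5],
  [-1.68,-3.653,-5.923,8.9,-13.45,-3,0.5],
  [-1.68,-3.653,-5.923,8.9,-13.45,-3,0.5],
  [-1.68,-3.653,-5.923,8.9,-13.45,-3,0.5],
  [-1.68,-3.653,-5.923,8.9,-13.45,-3,0.5],
  [-1.68,-3.653,-5.923,8.9,-13.45,-3,0.5],
  [-1.68,-3.653,-5.923,8.9,-13.45,-3,0.5],
  [0,0,0,0,0,-17,0.5],
  [0,0,0,0,0,-17,0.5],
  [0,0,0,0,0,0,0.5],
])

```text
clock: 14.25
eef_pos: [631.1, 206.6, 196.4]
eef_rot: [-3.137, -0.001, 2.056]
wrist_force: [-0.5, -0.2, -0.3]
finger_gap: 47.2
finger_force: 0.0
```

>>> servo_tool([
  [0,0,0,0.6,0,-20,0.5],
  [0,0,0,0,0,-20,0.5],
  [0,0,0,0,0,-9.5,0.6],
  [0,0,0,0,0,0,0.66],
  [0,0,0,0,0,0,0.68],
  [0,0,0,0,0,0,0.68],
])

```text
clock: 15.0
eef_pos: [632.8, 206.6, 150.6]
eef_rot: [3.14, 0.0, 2.054]
wrist_force: [-0.2, 0.5, -0.1]
finger_gap: 30.0
finger_force: 0.0
```

>>> servo_tool([
  [0,0,3.65,-11.1,-6.3,0,0.68],
  [0,0,3.65,-10.7,-7.0,0,0.68],
  [0,0,3.65,-10.2,-7.6,0,0.68],
  [0,0,3.65,-9.7,-8.3,0,0.68],
  [0,0,3.65,-9.1,-8.9,0,0.68],
  [0,0,3.65,-8.6,-9.4,0,0.68],
  [0,0,3.65,-7.9,-10.0,0,0.68],
  [0,0,3.65,-7.3,-10.4,0,0.68],
  [0,0,3.65,-6.6,-10.9,0,0.68],
  [0,0,0,0,0,0,0.68],
])

```text
clock: 16.25
eef_pos: [551.4, 127.4, 150.4]
eef_rot: [3.141, 0.001, 2.626]
wrist_force: [0.3, 0.7, 0.4]
finger_gap: 30.0
finger_force: 0.0
```

>>> servo_tool([
  [0,0,3.65,-5.9,-11.3,0,0.68],
  [0,0,3.65,-5.2,-11.6,0,0.68],
  [0,0,3.65,-4.4,-11.9,0,0.68],
  [0,0,3.65,-3.7,-12.2,0,0.68],
  [0,0,3.65,-2.9,-12.4,0,0.68],
  [0,0,3.65,-2.1,-12.6,0,0.68],
  [0,0,3.65,-1.3,-12.7,0,0.68],
  [0,0,3.65,-0.5,-12.7,0,0.68],
  [0,0,3.65,0.3,-10,0,0.68],
  [0,0,0,0,0,0,0.68],
])

```text
clock: 17.5
eef_pos: [526.1, 20.2, 150.0]
eef_rot: [3.142, 0.001, -3.085]
wrist_force: [0.4, -0.1, 0.3]
finger_gap: 30.4
finger_force: 0.0
```

>>> servo_tool([
  [0,0,0,0.1,-2,0,0.68],
  [0,0,0,0.1,-2,0,0.68],
  [0,0,0,0,0,0,0.68],
])

```text
clock: 17.88
eef_pos: [525.9, 16.4, 149.8]
eef_rot: [3.142, 0.0, -3.083]
wrist_force: [0.3, -0.1, -1.0]
finger_gap: 30.1
finger_force: 0.0
```

>>> servo_tool([
  [0,0,0,0.1,-1.5,0,0.68],
  [0,0,0,0,0,0,0.68],
])

```text
clock: 18.12
eef_pos: [525.9, 14.7, 149.7]
eef_rot: [3.142, 0.0, -3.083]
wrist_force: [0.8, 0.0, 0.2]
finger_gap: 30.0
finger_force: 0.0
```

```bash
python3 - <<'E'
from h import *
S=manip.camera('scene');cv2.imwrite('pics/scene7.png',S[:,:,::-1])
for q in blobs(S,(100,120,40),(125,255,255),(200,150,420,300),6)[:3]: print(q[0],q[1],q[2])
print(proj('scene',[525.2,17.1,173]),proj('scene',[525.2,17.1,140]),proj('scene',[525.2,29,158]),proj('scene',[631,206,158]))
E
```

```text
201 [246.93 174.19] [237 168  21  13]
47 [289.55 202.98] [287 196   8  14]
[291.25050734 196.23308372] [291.12246021 206.56115687] [293.68395823 203.22546303] [297.07307964 256.17531555]
```

>>> servo_tool([
  [0,0,0,0.1,-2,0,0.68],
  [0,0,0,0,0,0,0.68],
])

```text
clock: 18.42
eef_pos: [526.1, 12.6, 149.7]
eef_rot: [3.142, 0.0, -3.083]
wrist_force: [-1.2, 0.2, -0.3]
finger_gap: 29.8
finger_force: 0.0
```

>>> servo_tool([
  [0,0,0,0.1,-2,0,0.68],
  [0,0,0,0,0,0,0.68],
])

```text
clock: 18.68
eef_pos: [526.1, 12.2, 149.7]
eef_rot: [3.139, 0.0, -3.082]
wrist_force: [0.0, 11.9, 0.2]
finger_gap: 30.0
finger_force: 5.8
```

```bash
python3 - <<'E'
from h import *
E=Ro.from_euler
d=E('z',.2256)*E('y',-np.pi/4)*E('z',-.0594); print(d.as_rotvec(degrees=True)/12)
print(proj('scene',[365.1,332.4,162.6]))
E
```

```text
[ 0.53315593 -3.71608585  0.75229286]
[422.95415126 244.99226735]
```

>>> servo_tool([
  [0,0,0,0,4,0,0.66],
  [0,0,0,0,0,0,0.6],
  [0,0,0,0,0,0,0.5],
  [0,0,0,0,0,15,0.5],
  [0,0,0,0,0,25,0.5],
  [0,0,0,0,0,30,0.5],
  [0,0,0,0,0,30,0.5],
  [0,0,0,0,0,0,0.5],
])

```text
clock: 19.68
eef_pos: [526.9, 14.7, 252.8]
eef_rot: [-3.141, 0.005, -3.083]
wrist_force: [0.0, 0.7, 0.4]
finger_gap: 46.9
finger_force: 0.0
```

>>> servo_tool([
  [0.533,-3.716,0.752,-10.5,27.15,0,0.5],
  [0.533,-3.716,0.752,-10.5,27.15,0,0.5],
  [0.533,-3.716,0.752,-10.5,27.15,0,0.5],
  [0.533,-3.716,0.752,-10.5,27.15,0,0.5],
  [0.533,-3.716,0.752,-10.5,27.15,0,0.5],
  [0.533,-3.716,0.752,-10.5,27.15,0,0.5],
  [0.533,-3.716,0.752,-10.5,27.15,0,0.5],
  [0.533,-3.716,0.752,-10.5,27.15,0,0.5],
  [0.533,-3.716,0.752,-10.5,27.15,0,0.5],
  [0.533,-3.716,0.752,-10.5,27.15,0,0.5],
  [0.533,-3.716,0.752,-10.5,27.15,0,0.5],
  [0.533,-3.716,0.752,-10.5,27.15,0,0.5],
  [0,0,0,0,0,-20,0.5],
  [0,0,0,0,0,-20,0.5],
  [0,0,0,0,0,0,0.5],
])

```text
clock: 21.55
eef_pos: [399.7, 340.1, 208.2]
eef_rot: [-3.139, 0.783, -2.914]
wrist_force: [0.6, -0.1, 0.4]
finger_gap: 46.9
finger_force: 0.0
```

```bash
python3 - <<'E'
from h import *
st=manip.read_state(); print(st['eef_pos'],st['eef_rot'],st['joints'])
T=manip.camera('top');cv2.imwrite('pics/top8.png',T[:,:,::-1])
S=manip.camera('scene');cv2.imwrite('pics/scene8.png',S[:,:,::-1])
for q in blobs(S,(5,150,70),(17,255,255),(370,230,450,300),8)[:2]: print(q[0],q[1],q[2])
for q in blobs(S,(100,120,40),(125,255,255),(270,170,420,300),6)[:3]: print('knob scene',q[0],q[1],q[2])
for q in blobs(T,(100,120,40),(125,255,255),(200,150,300,230),6)[:3]: print('knob top',q[0],q[1],plane('top',q[1],170))
E
```

```text
[399.66697706 340.07420014 208.21711052] [-3.13938175  0.78302194 -2.91448484] [ 0.84847149 -0.02847631  2.08527581 -0.8540271   0.57886317 -0.33540545]
455 [409.19 269.02] [394 248  32  44]
22 [424.55 246.09] [420 244   9   6]
knob scene 84 [290.93 203.21] [287 196   9  14]
knob top 64 [270.17 209.83] [525.85489036  17.33012571 170.        ]
```

>>> servo_tool([
  [0,0,0,1.3,0.5,-25,0.5],
  [0,0,0,0,0,-25,0.5],
  [0,0,0,0,0,-20,0.5],
  [0,0,0,0,0,-12.4,0.5],
  [0,0,0,0,0,0,0.5],
  [0,0,0,0,0,0,0.5],
])

```text
clock: 22.4
eef_pos: [403.3, 341.3, 142.4]
eef_rot: [3.139, 0.76, -2.916]
wrist_force: [0.4, -0.5, -0.7]
finger_gap: 46.4
finger_force: 0.0
```

>>> servo_tool([
  [0,0,0,0,0,0,0.7],
  [0,0,0,0,0,0,0.8],
  [0,0,0,0,0,0,1],
  [0,0,0,0,0,0,1],
  [0,0,0,0,0,0,1],
  [0,0,0,0,0,0,1],
], grip_force=45)

```text
clock: 23.15
eef_pos: [403.0, 341.1, 141.6]
eef_rot: [3.139, 0.759, -2.916]
wrist_force: [-0.8, -1.3, 1.3]
finger_gap: 15.2
finger_force: 45.0
```

```bash
python3 - <<'E'
from h import *
st=manip.read_state(); print(st['joints'],st['effort'])
E
```

```text
[ 0.83398578  0.09596183  2.13116953 -1.04031665  0.47074091 -0.11438968] [-5.16317727e-02 -3.42267323e+01 -2.87206292e+01 -7.74133075e-01
 -2.50811437e-01 -3.38800106e-03]
```

```bash
python3 - <<'E'
from h import *
E=Ro.from_euler; C=E('z',np.pi/2); D=E('x',np.pi)
def sol(R,j1,j23):
    M=(E('z',j1)*E('y',j23)).inv()*R*C.inv(); a=M.as_euler('ZYZ'); return a.round(2)
for t in(.785,.5,.35,.2):
    R=E('z',.2256)*E('y',-t)*D*E('z',np.pi); print(t,[sol(R,.82,q).tolist() for q in(2.0,2.2,2.3)])
# rotations: current -> tilt .35 tool
st=manip.read_state(); Rc=E('xyz',st['eef_rot'])
Rt=E('z',.2256)*E('y',-.35)*D*E('z',np.pi); print('to grasp',(Rt*Rc.inv()).as_rotvec(degrees=True))
# press: stylus vertical = pitch +45 deg about lat, then yaw to psi
for psi in(.2256,0,-.2,-.4):
    Rp=E('z',psi)*E('y',-.35+np.pi/4)*D*E('z',np.pi)
    print('press yaw',psi,[sol(Rp,-.2,q).tolist() for q in(1.4,1.7,2.0)],(Rp*Rt.inv()).as_rotvec(degrees=True))
E
```

```text
0.785 [[-0.78, 0.6, -0.44], [-1.05, 0.47, -0.13], [-1.24, 0.43, 0.08]]
0.5 [[-0.4, 0.76, -0.74], [-0.51, 0.58, -0.59], [-0.6, 0.49, -0.49]]
0.35 [[-0.26, 0.86, -0.84], [-0.31, 0.67, -0.76], [-0.36, 0.58, -0.7]]
0.2 [[-0.13, 0.98, -0.91], [-0.16, 0.78, -0.87], [-0.18, 0.68, -0.85]]
to grasp [-5.36488833 22.80186063 -0.06631305]
press yaw 0.2256 [[-0.21, 2.13, -2.07], [-0.18, 1.84, -2.01], [-0.18, 1.54, -1.96]] [-1.00661039e+01  4.38597031e+01  6.11961871e-16]
press yaw 0 [[-0.1, 2.17, -1.81], [-0.09, 1.87, -1.78], [-0.08, 1.57, -1.75]] [ -5.0755466   44.80497784 -12.25345343]
press yaw -0.2 [[0.0, 2.18, -1.57], [0.0, 1.88, -1.57], [0.0, 1.58, -1.57]] [ -0.58016917  45.32324086 -23.11112724]
press yaw -0.4 [[0.1, 2.17, -1.33], [0.09, 1.87, -1.36], [0.08, 1.57, -1.39]] [  3.98090678  45.53683025 -33.95885667]
```

>>> servo_tool([
  [0,0,0,0,0,0,0.8],
  [0,0,0,0,0,0,0.6],
  [0,0,0,0,0,0,0.5],
  [0,0,0,0,0,0,0.5],
  [-0.89,3.8,0,-1.5,-0.3,10,0.5],
  [-0.89,3.8,0,-1.5,-0.3,10,0.5],
  [-0.89,3.8,0,-1.5,-0.3,10,0.5],
  [-0.89,3.8,0,-1.5,-0.3,5,0.5],
  [-0.89,3.8,0,-1.5,-0.3,0,0.5],
  [-0.89,3.8,0,-1.5,-0.3,0,0.5],
  [0,0,0,0,0,0,0.5],
  [0,0,0,0,0,0,0.5],
])

```text
clock: 24.65
eef_pos: [393.9, 339.1, 176.2]
eef_rot: [3.141, 0.351, -2.915]
wrist_force: [0.5, 1.5, 0.5]
finger_gap: 46.8
finger_force: 0.0
```

```bash
python3 - <<'E'
from h import *
st=manip.read_state(); print(st['joints'],st['eef_pos'],st['eef_rot'])
Rt=Ro.from_euler('z',.2256)*Ro.from_euler('y',-.35)*Ro.from_euler('x',np.pi)*Ro.from_euler('z',np.pi)
print((Rt*Ro.from_euler('xyz',st['eef_rot']).inv()).as_rotvec(degrees=True), np.array([392.1,338.6,123.5])-st['eef_pos'])
S=manip.camera('scene')
for q in blobs(S,(5,150,70),(17,255,255),(370,230,450,300),8)[:3]: print(q[0],q[1],q[2])
E
```

```text
[ 0.72611956  0.0997667   1.87351716 -0.21714588  0.86896472 -0.95562678] [393.85679265 339.12624327 176.23522139] [ 3.14133241  0.35099904 -2.91517597]
[-0.02647527  0.05264704 -0.05191256] [ -1.75679265  -0.52624327 -52.73522139]
477 [409.15 268.67] [394 247  30  45]
15 [421.27 244.47] [419 242   6   6]
```

Stylus undisturbed. Descend and grip.

>>> servo_tool([
  [0,0,0,-1.8,-0.5,-18,0.5],
  [0,0,0,0,0,-18,0.5],
  [0,0,0,0,0,-12,0.5],
  [0,0,0,0,0,-4.7,0.5],
  [0,0,0,0,0,0,0.5],
  [0,0,0,0,0,0,0.5],
])

```text
clock: 25.45
eef_pos: [392.4, 339.0, 124.4]
eef_rot: [3.14, 0.351, -2.915]
wrist_force: [0.8, -0.0, -0.2]
finger_gap: 46.9
finger_force: 0.0
```

>>> servo_tool([
  [0,0,0,0,0,0,0.7],
  [0,0,0,0,0,0,0.8],
  [0,0,0,0,0,0,1],
  [0,0,0,0,0,0,1],
  [0,0,0,0,0,0,1],
  [0,0,0,0,0,0,1],
], grip_force=45)

```text
clock: 26.2
eef_pos: [392.2, 338.8, 123.9]
eef_rot: [3.141, 0.35, -2.915]
wrist_force: [-0.9, -0.8, 1.3]
finger_gap: 15.6
finger_force: 45.0
```

>>> servo_tool([
  [0,0,0,6.9,1.6,7.1,1],
  [0,0,0,13.8,3.2,14.1,1],
  [0,0,0,20.7,4.8,21.2,1],
  [0,0,0,-5,0,28,1],
  [0,0,0,-5,0,28,1],
  [0,0,0,-5,0,28,1],
  [-0.048,3.777,-1.926,0,-28.9,0,1],
  [-0.048,3.777,-1.926,0,-28.9,0,1],
  [-0.048,3.777,-1.926,0,-28.9,0,1],
  [-0.048,3.777,-1.926,0,-28.9,0,1],
  [-0.048,3.777,-1.926,0,-28.9,0,1],
  [-0.048,3.777,-1.926,0,-28.9,0,1],
  [-0.048,3.777,-1.926,0,-28.9,0,1],
  [-0.048,3.777,-1.926,0,-28.9,0,1],
  [-0.048,3.777,-1.926,0,-28.9,0,1],
  [-0.048,3.777,-1.926,0,-28.9,0,1],
  [-0.048,3.777,-1.926,0,-28.9,0,1],
  [-0.048,3.777,-1.926,0,-28.9,0,1],
  [0,0,0,0,-28.9,0,1],
  [0,0,0,0,-28.9,0,1],
])

```text
clock: 28.7
eef_pos: [418.9, -57.4, 250.4]
eef_rot: [3.14, -0.435, 2.943]
wrist_force: [-0.3, -0.5, -0.8]
finger_gap: 15.4
finger_force: 45.0
```

>>> servo_tool([
  [0,0,0,15,-28.9,0,1],
  [0,0,0,19,-28.9,-9,1],
  [0,0,0,19,0,-10,1],
  [0,0,0,0,0,0,1],
  [0,0,0,0,0,0,1],
])

```text
clock: 29.32
eef_pos: [471.3, -113.9, 231.7]
eef_rot: [3.14, -0.435, 2.943]
wrist_force: [-0.9, 0.2, -1.0]
finger_gap: 15.9
finger_force: 45.0
```

```bash
python3 - <<'E'
from h import *
st=manip.read_state(); print(st['joints'],st['eef_pos'],st['eef_rot'])
S=manip.camera('scene');T=manip.camera('top');cv2.imwrite('pics/scene9.png',S[:,:,::-1]);cv2.imwrite('pics/top9.png',T[:,:,::-1])
c=st['eef_pos']; tip=c+[7.5,-1.5,-133]
print('tip pred scene',proj('scene',tip),'butt',proj('scene',tip+[0,0,180]),'button scene',proj('scene',[479.3,-115.9,60]),'top tip',proj('top',tip))
def asc(im,x0,y0,x1,y1):
    im=im.astype(int)
    print('col',x0)
    for y in range(y0,y1):
        r=''
        for x in range(x0,x1):
            R,G,B=im[y,x]
            if G>R+25 and G>B+15: r+='g'
            elif R>G*1.45 and R>90 and R>B+60: r+='O'
            elif R>B+80 and G>B+60: r+='y'
            elif R>B+40: r+='.'
            else: r+=str(min(9,(R+G+B)//60))
        print(y,r)
asc(S,256,145,304,216)
E
```

```text
[-0.29166675  0.40878364  1.37197612 -0.03852818  1.79417786 -1.66364423] [ 471.31623924 -113.90255616  231.74882558] [ 3.14004191 -0.43502489  2.94285183]
tip pred scene [279.60046173 190.17470335] butt [279.40590562 134.52853193] button scene [279.40839512 201.11495099] top tip [322.22923668 230.80434349]
col 256
145 yyy.y.yyyyyyyy.yy....4333334...yyyyyyyyyyyyyyyyy
146 yyyyyyyyyyyyyyyy......4333334...yyyyyyyyyyyyyyyy
147 y...yyyyyyyyyyyyy.....4333334...yyyyyyyyyyyyyyyy
148 ...yyy.yyyyyyyyyyyyy...333333...yyyyyyyyyyyyyyyy
149 ....y.y.yyyyyyy.yyy....333334...yyyyyyyyyyyyyyyy
150 ...yyyyy.yyyyyyyyyyy..O.3334....yyyyyyyyyyyyyyyy
151 ...y.y.yyy.yyyyyyyyyy.O.333....yyyyyyyyyyyyyyyyy
152 9....yy.yyyyyyyyyyyy..OO.....yyyyyyyyyyyyyyyyyyy
153 98..y.y.yyyy.yyyyyyy..OOOOO....yyyyyyyyyyyyyyyyy
154 98..yyy.yy.yyyyyy.yy..OOOOO..yyyyyyyyyyyyyyyyyyy
155 88..yyy.....yyyyyyy...OOOOO..yyyyyyyyyyyyyyyyyyy
156 87..yyy...y..yyyyyyy..OOOOO..yyyyyyyyyyyyyyyyyyy
157 77..yyyyyyy.yyyyy.yy..OOOOO..yyyyyyyyyyyyyyyyyyy
158 66...yyyyy.y.y.yyyyy..OOOOO..yyyyyyyyyyyyyyyyyyy
159 66...yyyyyyy.y..y.yy..OOOOO..yyyyyyyy
[... 2279 characters left out ...]
23.yyyyy...
203 ......yyyyy.gggggg.yyyyyOyyyy.222222222.yyyy....
204 .....yyyyyyy.gggggg.yyyyyyyy.22221221222..y.....
205 .....yyyyyyyy.gggggg.yyyyy..1111222211111.......
206 ......yyyyyyyy.ggggggg.yyy.11111111221111122....
207 ......yyyyyyyy.4ggggggg....11111211211111112....
208 .....yyyyyyyyyy.4ggggg....2111111222211111123...
209 .....yyyyyyyyyyy..3.......321111121211111111....
210 .......yyyy.y.yyy.......76532111111111111112....
211 ......yyyyyy....yy....8888753211111111111101....
212 ......yyyyyyy.......8999998753211111111111012...
213 .443..yyyyyy..45678999999998764211111110011012..
214 43333..yyy..456788999999999987531010110000000112
215 433333.....5678999999999999987531000000000000101
```

Pin tip at scene px (280,190) and button at (280,202): aligned. Lowering into the well.

>>> servo_tool([
  [0,0,0,0.4,-0.3,-12,1],
  [0,0,0,0,0,-12,1],
  [0,0,0,0,0,-10,1],
  [0,0,0,0,0,-5,1],
  [0,0,0,0,0,-4,1],
  [0,0,0,0,0,0,1],
  [0,0,0,0,0,0,1],
])

```text
clock: 30.3
eef_pos: [472.1, -114.4, 188.5]
eef_rot: [3.14, -0.435, 2.942]
wrist_force: [-1.1, 0.7, 0.0]
finger_gap: 15.5
finger_force: 45.0
```

>>> servo_tool([
  [0,0,0,0,0,-2.5,1],
  [0,0,0,0,0,-2.5,1],
  [0,0,0,0,0,0,1],
  [0,0,0,0,0,0,1],
])

```text
clock: 30.8
eef_pos: [472.0, -114.3, 183.4]
eef_rot: [3.14, -0.435, 2.942]
wrist_force: [0.3, -0.7, 1.1]
finger_gap: 15.4
finger_force: 45.0
```

>>> servo_tool([
  [0,0,0,0,0,-2,1],
  [0,0,0,0,0,0,1],
  [0,0,0,0,0,0,1],
])

```text
clock: 31.18
eef_pos: [472.0, -114.3, 181.4]
eef_rot: [3.14, -0.435, 2.942]
wrist_force: [0.8, 0.1, 2.6]
finger_gap: 15.5
finger_force: 45.0
```

>>> servo_tool([
  [0,0,0,0,0,-1.5,1],
  [0,0,0,0,0,0,1],
  [0,0,0,0,0,0,1],
])

```text
clock: 31.55
eef_pos: [472.0, -114.3, 179.8]
eef_rot: [3.14, -0.435, 2.942]
wrist_force: [0.5, -0.1, 3.7]
finger_gap: 15.5
finger_force: 45.0
```

>>> servo_tool([
  [0,0,0,0,0,-1,1],
  [0,0,0,0,0,0,1],
  [0,0,0,0,0,0,1],
])

```text
clock: 31.92
eef_pos: [472.1, -114.3, 179.3]
eef_rot: [3.14, -0.435, 2.942]
wrist_force: [-0.1, -0.1, 8.9]
finger_gap: 15.4
finger_force: 45.0
```

>>> servo_tool([
  [0,0,0,0,0,-0.6,1],
  [0,0,0,0,0,0,1],
  [0,0,0,0,0,0,1],
  [0,0,0,0,0,0,1],
  [0,0,0,0,0,0,1],
  [0,0,0,0,0,0,1],
  [0,0,0,0,0,0,1],
  [0,0,0,0,0,0,1],
  [0,0,0,0,0,0,1],
  [0,0,0,0,0,0,1],
  [0,0,0,0,0,0,1],
  [0,0,0,0,0,0,1],
])

```text
clock: 33.42
eef_pos: [472.1, -114.3, 179.1]
eef_rot: [3.14, -0.435, 2.942]
wrist_force: [0.1, 0.3, 11.7]
finger_gap: 15.5
finger_force: 45.0
```

>>> servo_tool([
  [0,0,0,0,0,10,1],
  [0,0,0,0,0,20,1],
  [0,0,0,0,0,31,1],
  [0,0,0,-19,0,10,1],
  [0,0,0,-19,28.9,0,1],
  [0,0,0,-15,28.9,0,1],
  [0,0,0,0,28.9,0,1],
  [0,0,0,0,28.9,0,1],
  [0,0,0,0,0,0,1],
])

```text
clock: 34.55
eef_pos: [418.8, 2.4, 249.1]
eef_rot: [3.14, -0.436, 2.945]
wrist_force: [0.1, -0.4, -0.9]
finger_gap: 15.9
finger_force: 45.0
```

>>> servo_tool([
  [0.048,-3.777,1.926,0,28.9,0,1],
  [0.048,-3.777,1.926,0,28.9,0,1],
  [0.048,-3.777,1.926,0,28.9,0,1],
  [0.048,-3.777,1.926,0,28.9,0,1],
  [0.048,-3.777,1.926,0,28.9,0,1],
  [0.048,-3.777,1.926,0,28.9,0,1],
  [0.048,-3.777,1.926,0,28.9,0,1],
  [0.048,-3.777,1.926,0,28.9,0,1],
  [0.048,-3.777,1.926,0,28.9,0,1],
  [0.048,-3.777,1.926,0,28.9,0,1],
  [0.048,-3.777,1.926,0,28.9,0,1],
  [0.048,-3.777,1.926,0,28.9,0,1],
  [0,0,0,0,0,0,1],
  [0,0,0,0,0,0,1],
])

```text
clock: 36.3
eef_pos: [419.3, 347.2, 249.0]
eef_rot: [3.141, 0.349, -2.916]
wrist_force: [-1.0, 0.2, -0.8]
finger_gap: 16.1
finger_force: 45.0
```

```bash
python3 - <<'E'
from h import *
st=manip.read_state(); print(st['eef_pos'],st['eef_rot'])
Rt=Ro.from_euler('z',.2256)*Ro.from_euler('y',-.35)*Ro.from_euler('x',np.pi)*Ro.from_euler('z',np.pi)
print((Rt*Ro.from_euler('xyz',st['eef_rot']).inv()).as_rotvec(degrees=True), np.array([433.6,348.4,166.2])-st['eef_pos'])
E
```

```text
[419.27398047 347.24493499 249.00859645] [ 3.1414901   0.34892229 -2.91585888]
[ 0.00843587 -0.06141772 -0.00967622] [ 14.32601953   1.15506501 -82.80859645]
```

>>> servo_tool([
  [0,0,0,4,0.3,-27,1],
  [0,0,0,4,0.3,-27,1],
  [0,0,0,4.9,0.3,-27.4,1],
  [0,0,0,-13.8,-3.2,-14.1,1],
  [0,0,0,-13.8,-3.2,-14.1,1],
  [0,0,0,-6.9,-1.6,-7.1,1],
  [0,0,0,-4.8,-1.1,-4.9,1],
  [0,0,0,0,0,0,1],
  [0,0,0,0,0,0,1],
])

```text
clock: 37.42
eef_pos: [393.0, 340.0, 128.0]
eef_rot: [3.141, 0.351, -2.915]
wrist_force: [-0.3, -0.0, -1.2]
finger_gap: 15.4
finger_force: 45.0
```

>>> servo_tool([
  [0,0,0,1,0.2,-1,1],
  [0,0,0,-0.8,-0.2,-0.8,1],
  [0,0,0,0,0,0,1],
  [0,0,0,0,0,0,1],
])

```text
clock: 37.92
eef_pos: [392.8, 339.9, 125.8]
eef_rot: [3.141, 0.35, -2.915]
wrist_force: [-0.1, -0.0, -1.1]
finger_gap: 15.8
finger_force: 45.0
```

>>> servo_tool([
  [0,0,0,-0.5,-0.8,-1.5,1],
  [0,0,0,0,0,0,1],
  [0,0,0,0,0,0,1],
])

```text
clock: 38.3
eef_pos: [392.3, 339.1, 124.3]
eef_rot: [3.141, 0.35, -2.915]
wrist_force: [-0.4, 0.0, -0.4]
finger_gap: 15.9
finger_force: 45.0
```

>>> servo_tool([
  [0,0,0,0,0,0,0.8],
  [0,0,0,0,0,0,0.6],
  [0,0,0,0,0,0,0.5],
  [0,0,0,0,0,0,0.5],
  [0,0,0,-3,-0.7,12,0.5],
  [0,0,0,-6,-1.4,25,0.5],
  [0,0,0,-6,-1.4,30,0.5],
  [0,0,0,-6,-1.4,40,0.5],
  [0,0,0,0,0,0,0.5],
])

```text
clock: 39.42
eef_pos: [371.6, 334.9, 234.9]
eef_rot: [3.138, 0.355, -2.916]
wrist_force: [-0.4, 0.5, -0.8]
finger_gap: 46.8
finger_force: 0.0
```

```bash
python3 - <<'E'
from h import *
st=manip.read_state(); print(st['eef_pos'])
S=manip.camera('scene');T=manip.camera('top'); S0=cv2.imread('pics/scene6.png')[:,:,::-1]
for q in blobs(S,(5,150,70),(17,255,255),(370,230,450,300),8)[:3]: print(q[0],q[1],q[2])
for q in blobs(S,(100,120,40),(125,255,255),(270,170,330,300),6)[:2]: print('knob scene',q[0],q[1],q[2])
for q in blobs(T,(100,120,40),(125,255,255),(200,150,300,230),6)[:2]: print('knob top',q[0],q[1],plane('top',q[1],170))
a=[cv2.resize(S[225:335,360:450,::-1],(450,550),interpolation=cv2.INTER_CUBIC),cv2.resize(S[170:280,200:270+0,::-1],(350,550),interpolation=cv2.INTER_CUBIC)]
cv2.imwrite('pics/fin.png',np.hstack([cv2.resize(S[225:335,360:450,::-1],(450,550)),cv2.resize(S[180:290,220:290,::-1],(350,550))]))
E
```

```text
[371.63799651 334.89436423 234.94183245]
460 [409.74 268.28] [395 247  31  45]
20 [423.9  246.35] [419 243  10   8]
knob scene 84 [290.85 203.24] [287 196   9  14]
knob top 63 [270.11 209.79] [525.94642295  17.47524506 170.        ]
```

View pics/fin.png

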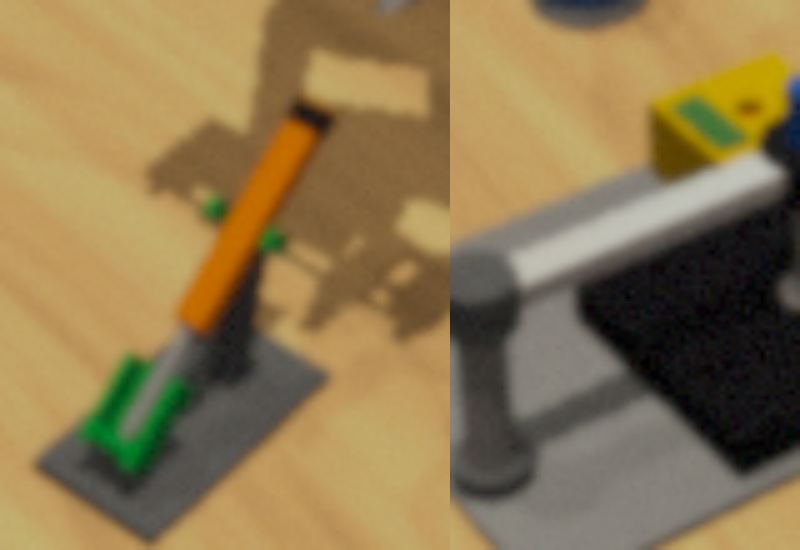

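The stylus is seated in both channels (prongs at (215,208) and (272,241), tip in the low channel at (128,430)). The gauge arm is home over the slab and the gripper is clear.

```bash
python3 -c "
from cell import manip
print(manip.sign_off())"
```

```text
the job is handed in; nothing more can be done
None
```

I handed the job in at about 39 s: the stylus is back in the cradle point down, the gauge arm is home against its stop, and the red button was pressed to its bottom and held for over a second; the sign-off returned no verdict.

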